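# Tin through the caddy flap

### The arm

A 6-joint arm with a two-finger parallel gripper is mounted at the origin on the work surface. World frame = base frame: x ahead of the robot, y to its left, z up, the work surface at z = 0. Lengths are in mm, angles in rad, forces in N, time in s.
With the tool pointing down it reaches from about 400 to 925 mm from the base axis. Payload 12.5 kg.
Tool frame: the origin (TCP) lies where the fingers leave the gripper's body, on its centre line; the fingertips stand 78 mm ahead of it and the grasp point (between the pads) lies 59 mm ahead of it (env.nose_length is the distance from the TCP to the fingertips, in mm); z points along the fingers, y is the line along which they close (so a half turn about z gives the same grasp; the last joint's range is limited). The gripper opens to 95 mm and grips with 3 to 60 N. Pads are 20 mm wide; open, the fingers measure 119 mm over their backs; the gripper's body (75 mm by 180 mm) begins 59 mm behind the grasp point.
Start: joints at [1.029, 0.491, 1.559, -0, 1.092, -0.106], TCP at [263.817, 566.602, 292.261] pointing down, gripper open.
Joint ranges: [-3.1, 3.1], [-0.84, 2.19], [0.05, 2.79], [-1.13, 4.28], [0.06, 2.93], [-2.69, 2.69]. Speed limits (rad/s): [2.22, 2.22, 2.79, 3.14, 3.14, 3.14].

### API

Orientations are given as [roll, pitch, yaw] about the fixed x, y, z axes, in that order (R = Rz(yaw) Ry(pitch) Rx(roll)).
In Python, from cell import env gives the robot as it stands. The module is installed in compiled form; this text tells all that it offers.
- The arm moves only by the tool send_rows, never from a script. Its argument "series" is text: rows parted by semicolons, each of 6 numbers parted by spaces: the shift along the tool's x, y, z as a fraction of full scale, then the turn, a rotation vector about the tool's x, y, z as a fraction of full scale. A call has 1 to 5 rows; each row shifts and turns the commanded pose from where the row before left it, along the tool's axes as they then stand; what a row does not reach is not made up. Full scale, the value 1, is 60 mm for a shift and 10 degrees for a turn. A row lasts 1/8 s, in which the tool goes at most 62.5 mm and 10.7 degrees, less where a joint would pass 70% of its speed; a pose out of reach is approached as far as the arm can. A call with a number of a shift or a turn outside -1 to 1 is refused whole. A call with a gripper value outside its range is refused whole. "fingers" is the opening, from 0 (shut) to 1 (fully open), set as the call begins (left out, the last holds). The fingers move at their own pace and stop on an object; the grip force is fixed at half the most. Time passes only in rows, so rows that do not move let the fingers close. It gives the time, the measured TCP pose, the force, the opening and the grip force at its end, in the units of the state.
- env.state(): the state, without advancing time (a new reading comes with each control period).
- env.read_camera(name): name is "side" or "top"; returns a dict with "color" (420x560x3 uint8, red, green, blue), "z_map" (420x560 float32, mm along the optical axis (not along the pixel's ray), 0 where there is no reading), "fovy" (degrees; the focal length in pixels is half the picture's height over the tangent of half this angle, whatever the lens; pixels are square), "cx", "cy" (the principal point, pixels), "R" (3x3) and "t" (3): a world point X has camera coordinates R X + t. Camera axes: x right, y down, z forward; pixel columns grow to the right and rows downward; lengths in mm; the calibration is good to about 2 mm. A picture is of the moment at which its call begins.
- env.job_done(): hands the job in; it is judged then, once.
The state is a dict: "t": time; "joints": joint angles; "qvel": joint speeds; "tau": joint torques, N m; "eef_pos": TCP position; "tcp_rot": TCP orientation; "ft_force": force on the tool from outside, world axes, zero at the start; "moment": the same for the moment, N m; "opening": opening from 0.0 (shut) to 1.0 (fully open); "grip_force": force on a finger pad.
Only numpy, scipy, OpenCV 4.12 (cv2) and the standard library are available. Lean on these libraries where they do the work, as an engineer would, in place of code of your own. Each camera call takes 0.05 s, during which the arm holds its last target. There are 200 camera calls.

### The job

The empty red tin has been left on the ledge of the white scrap caddy. With one finger push the caddy's blue self-closing flap open and, while that finger holds it open, push the tin along the ledge with the other finger so that it drops into the caddy; then let the flap spring shut with the tin inside. Do not pick the tin up, and leave the other things on the counter where they are.

Things in the scene. Friction and masses are not known exactly. Their poses are not given: they have to be found in the camera images.
- caddy: white scrap caddy fixed on the counter, 140 mm (its x) by 225 mm (y), z up, origin on the counter under its middle. Its -y half bears a flat ledge (see ledge_edge); its +y half is the mouth, 128 mm wide (x), y = -15 to 95 mm, shut by the blue flap. Hollow throughout, also under the ledge: y = -106 to 111 mm, floor at z = 6 mm. The way in is from the ledge towards +y
- flap (a joint): blue flap 120 mm wide (x), 104 mm from hinge to free edge, 4 mm thick; 0 rad = shut, to 1.15 = hanging nearly straight down. Shut, it slopes down 20 degrees from hinge to ledge; its free edge swings down into the caddy. A spring shuts it: 0.15 Nm when shut, 0.29 Nm fully open. The tin's weight does not open it; shoved against the shut flap, the tin jams or rides up the slope
- flap_edge (a point): middle of the flap's free edge on top (moves with the flap); shut, it lies about 12 mm beyond the ledge's edge and 2 mm higher. A fingertip on the flap's upper face that goes level towards the hinge, some 8 mm above the ledge's height, pushes the flap open
- flap_hinge (a point): middle of the flap's hinge axis, which runs along the caddy's x; at caddy (0, 95, 167) mm. Behind it a deck at z = 175 mm reaches to y = 115 mm; beside the flap two sloping cheeks, 6 mm thick, rise to 175 mm, some 4 to 8 mm above the flap
- ledge_edge (a point): middle of the ledge's edge at the mouth, on its top; at caddy (0, -15, 130) mm. The ledge is level, z = 130 mm, from y = -110 to -15 mm, 128 mm wide between two side rims 6 mm high and 6 mm thick; no rim at its ends
- tin: empty red tin with metal rims standing upright on the ledge, 46 mm across, 36 mm tall, some 40 g; origin at the centre of its underside, z up
- full_tin: unopened yellow tin, 65 mm across, 80 mm tall, stands on the counter at the robot's side of the caddy; origin at the centre of its underside; to be left alone
- board: round beech chapati board, 230 mm across, 28 mm high, left on the counter; origin at the centre of its underside; to be left alone
- rolling_pin: steel rolling pin, 290 mm long, 36 mm thick, lies on the chapati board; origin at the centre of its underside; to be left alone
- saucer: white ceramic saucer, 140 mm across, 18 mm high, on the counter beyond the caddy; origin at the centre of its underside; to be left alone
- canister: green plastic canister with white clip-on lid, 106 mm across, 138 mm tall, far left; origin at the centre of its underside; to be left alone
- spatula: flat aluminium spatula, 280 mm long, lies on the counter to the right; origin at the centre of its underside; to be left alone
- mug: blue ceramic mug, 80 mm across, 90 mm tall, far right; origin at the centre of its underside; to be left alone

How it is judged (in metres and radians):
On the way, in this order (a step that is already met when the one before it is completed fails the run):
1. a finger has pushed the flap open (over 0.2 rad) while the tin still stands on the ledge (value of joint flap above 0.2 rad and contact force between the fingers and flap above 0.2 N and z of tin in the frame of caddy above 0.122 m), for 0.05 s.
2. the tin has dropped below the ledge in the mouth while a finger still holds the flap open (value of joint flap above 0.2 rad and contact force between the fingers and flap above 0.2 N and z of tin in the frame of caddy below 0.1 m and x of tin in the frame of caddy between -0.066 and 0.066 m and y of tin in the frame of caddy between -0.108 and 0.113 m), for 0.05 s.
At the end, for the whole second after the job is handed in: the tin lies at rest inside the caddy (its origin within the walls and lower than 85 mm above the counter) and the flap is shut (under 0.08 rad) (x of tin in the frame of caddy between -0.066 and 0.066 m and y of tin in the frame of caddy between -0.108 and 0.113 m and z of tin in the frame of caddy below 0.085 m and value of joint flap below 0.08 rad and linear speed of tin below 0.03 m/s); the robot touches nothing.
It fails at once if the tin is picked up (more than 20 mm above the ledge) (z of tin in the frame of caddy above 0.15 m).
It fails at once if a bystander is moved more than 20 mm from its place (distance of any of full_tin, board, rolling_pin, saucer, canister, spatula, mug from where it was at the start of the episode above 0.02 m).
It also fails if it takes over 32 s, if anything falls off the work surface, if the arm or the gripper's body presses on something with over 40 N, if the wrist force passes 120 N, or if a joint passes its speed limit or range.

## Working session

There is one attempt and no reset: what is moved stays moved. The work goes in short steps, Python scripts to look and compute and a tool call to move; the robot and the scene stay as the last step left them, time stands still between calls to the robot, and variables do not carry over. Pictures are saved under pics/ and viewed, at most 10 in all, crops included, and the job is handed in when it is done.

Besides the shell and the picture viewer there is one more tool, called after "Request:" as a command line: name --argument value ..., lists and objects as JSON in quotes. send_rows: Moves the arm, as the interface text tells. Shift numbers are shares of 60 mm and turn numbers shares of 10 degrees, none past 1 either way. Its arguments: {"type":"object","properties":{"series":{"type":"string"},"fingers":{"type":"number"}},"required":["series"]}

```bash
mkdir -p pics
python3 - <<'E'
from cell import env
import cv2,numpy as np
for n in("top","side"):
    c=env.read_camera(n); cv2.imwrite(f"pics/{n}0.png",c["color"][...,::-1]); np.savez(f"{n}0.npz",**c)
    print(n,c["fovy"],c["cx"],c["cy"],c["R"].round(3).tolist(),c["t"])
print(env.state())
E
```

```text
top 54.0493292082435 279.3060172827001 214.03272471753252 [[0.015, -1.0, 0.007], [-0.993, -0.016, -0.114], [0.114, -0.006, -0.993]] [  26.39368177  560.0229261  1307.75338102]
side 46.854541717798426 282.0356112013562 219.81037854425426 [[0.823, -0.567, 0.014], [-0.273, -0.418, -0.867], [0.498, 0.71, -0.498]] [-450.59225475  287.74692753 1066.43567645]
{'t': 0.1, 'joints': array([ 1.02941579e+00,  4.91494880e-01,  1.55940111e+00,  7.31167162e-06,
        1.09166363e+00, -1.05618949e-01]), 'qvel': array([ 0.00063727, -0.00140613, -0.00035039, -0.00121506,  0.00227701,
        0.0016551 ]), 'tau': array([ 2.56196035e-03, -6.13625407e+01, -2.58603680e+01,  6.93785353e-02,
        4.69889492e-02, -5.98991687e-05]), 'eef_pos': array([263.73131357, 566.48047351, 291.71853149]), 'tcp_rot': array([-3.14063175e+00, -1.08389843e-04,  2.70582764e+00]), 'ft_force': array([-0.08476957, -0.52996043,  0.11961153]), 'moment': array([-0.00658014, -0.04098024, -0.00087024]), 'grip_force': 0.0, 'opening': 0.9950457926873146}
```

View pics/top0.png

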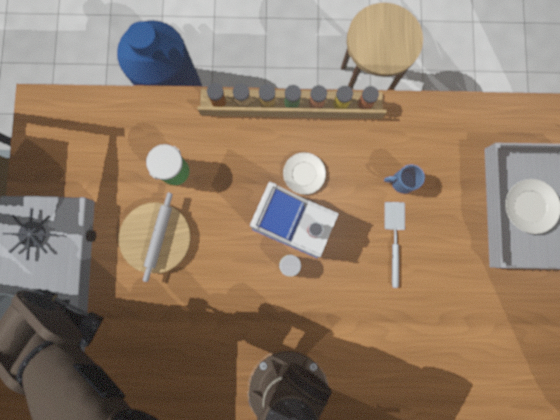

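View pics/side0.png

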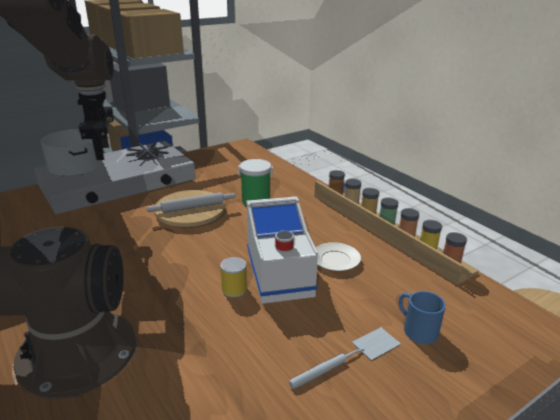

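The top view shows the caddy centred near (295,220), the flap near (282,213), the tin near (316,230) and the full tin near (290,266). The side view shows the tin at (285,242). The gripper is far to the left of the caddy.

```bash
cat > h.py <<'E'
import cv2,numpy as np
def foc(c): return c["color"].shape[0]/2/np.tan(np.radians(float(c["fovy"]))/2)
def ray(c,uv,z):
    uv=np.atleast_2d(uv).astype(float); f=foc(c)
    d=np.c_[(uv[:,0]-c["cx"])/f,(uv[:,1]-c["cy"])/f,np.ones(len(uv))]@c["R"]
    o=-c["R"].T@c["t"]; return o+d*((z-o[2])/d[:,2])[:,None]
def cloud(c):
    f=foc(c); v,u=np.mgrid[:420,:560]; Z=c["z_map"]
    P=np.stack([(u-c["cx"])/f*Z,(v-c["cy"])/f*Z,Z],-1)
    return (P-c["t"])@c["R"]
def big(m): 
    n,l,s,ce=cv2.connectedComponentsWithStats(m.astype(np.uint8)); i=1+s[1:,4].argmax(); return l==i,ce[i]
E
python3 - <<'E'
from h import *
for n in("top","side"):
    c=dict(np.load(n+"0.npz")); P=cloud(c); hsv=cv2.cvtColor(c["color"],cv2.COLOR_RGB2HSV)
    ok=c["z_map"]>0
    near=ok&(P[...,0]>300)&(P[...,0]<750)&(abs(P[...,1])<200)
    m,ce=big(near&(hsv[...,0]>105)&(hsv[...,0]<130)&(hsv[...,1]>120)&(P[...,2]>115))
    q=P[m]; r=cv2.minAreaRect(q[:,:2].astype(np.float32)); print(n,"flap rect",r,"z",np.percentile(q[:,2],[2,50,98]), "mean",q.mean(0))
    A=np.c_[q[:,:2],np.ones(len(q))]; g=np.linalg.lstsq(A,q[:,2],rcond=None)[0]; print(" flap slope dir",np.degrees(np.arctan2(g[1],g[0])),"tilt",np.degrees(np.arctan(np.hypot(g[0],g[1]))))
    # caddy+ everything above 100
    m,_=big(near&(P[...,2]>115)&(P[...,2]<190)); q=P[m]; print(" caddy rect",cv2.minAreaRect(q[:,:2].astype(np.float32)),m.sum())
    e=near&(P[...,2]>123)&(P[...,2]<134)&(hsv[...,1]<60); print(" ledge z",np.median(P[e][:,2]),P[e].mean(0))
    if n=="top":
        print(" deckz", np.percentile(P[m][:,2],[90,98]))
        t,ce=big(near&(P[...,2]>155)&(P[...,2]<178)&(np.hypot(np.arange(560)[None]-316,np.arange(420)[:,None]-230)<14))
        cs,_=cv2.findContours(t.astype(np.uint8),0,1); (cc,rr)=cv2.minEnclosingCircle(cs[0]); print(" tin px",ce,cc,rr,ray(c,cc,166),"cloud",P[t].mean(0),t.sum(), "diam mm",np.ptp(P[t],axis=0))
        im=cv2.resize(c["color"][170:290,230:350],(720,720),interpolation=cv2.INTER_CUBIC); im=im[:600]; cv2.imwrite("pics/crop.png",im[...,::-1])
    else:
        rd=near&((hsv[...,0]<8)|(hsv[...,0]>172))&(hsv[...,1]>120)&(P[...,2]>125); t,ce=big(rd); print(" tin red px",ce,P[t].mean(0),np.percentile(P[t],[2,98],axis=0))
E
```

```text
top flap rect ((547.3439331054688, 32.65264129638672), (81.14628601074219, 116.44261169433594), 67.09686279296875) z [134.94677987 150.67435256 165.2895674 ] mean [547.2956106   33.27617667 150.30130785]
 flap slope dir 67.51234351615288 tilt 20.036674773060934
 caddy rect ((529.796875, -9.773757934570312), (225.56101989746094, 140.91526794433594), 67.51875305175781) 3364
 ledge z 129.90437628894406 [507.10954077 -66.7724078  129.75718879]
 deckz [169.60748348 175.85227704]
 tin px [315.34  229.535] (315.5, 229.5) 7.905794143676758 [[500.50910602 -70.23501561 166.        ]] cloud [500.44084274 -69.80081478 165.61445035] 200 diam mm [44.38695115 43.92069194 15.56177226]
side flap rect ((543.3363037109375, 20.236129760742188), (156.89649963378906, 119.06114196777344), 66.611572265625) z [134.70675875 149.54543181 165.16620766] mean [546.827908    30.50181161 149.6864817 ]
 flap slope dir 66.05114657906454 tilt 17.961983956755667
 caddy rect ((531.5328369140625, -11.291275024414062), (232.4520263671875, 141.31195068359375), 67.584228515625) 3569
 ledge z 130.25813749196982 [501.79810161 -78.08189861 129.90151897]
 tin red px [283.9389313  245.40458015] [490.70764579 -86.39098004 147.64336131] [[478.83787522 -95.61077332 135.9893881 ]
 [509.44665571 -68.43280738 157.88770429]]
```

View pics/crop.png

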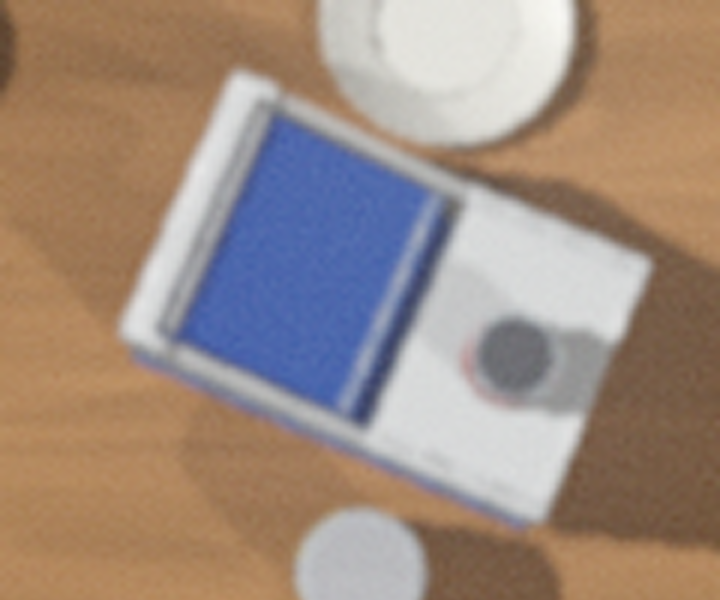

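The crop confirms the layout. The top-view rectangle measures 225.6 × 140.9 mm, the flap tilt 20.0° and the ledge z 129.9 mm, all as given. The caddy's origin is about (528.8, −12.1), with its y axis at 67.5°. The tin is at caddy (−4, −64).

Plan: line the fingers up along caddy y, with one behind the tin and the other over the flap.

Request:
send_rows --series "0 0 0 0 0 -0.25; -0.4 -0.4 0 0 0 0; -0.64 -0.66 0 0 0 0; -0.64 -0.66 0 0 0 0; -0.64 -0.66 0 0 0 0" --fingers 1

```text
t: 0.72
eef_pos: [338.1, 379.8, 292.0]
tcp_rot: [-3.141, -0.0, 2.75]
ft_force: [-0.4, 0.1, 0.4]
opening: 0.999
grip_force: 0.0
```

Request:
send_rows --series "-0.64 -0.66 0 0 0 0; -0.64 -0.66 0 0 0 0; -0.64 -0.66 0 0 0 0; -0.64 -0.66 0 0 0 0; -0.64 -0.66 0 0 0 0"

```text
t: 1.35
eef_pos: [440.0, 123.4, 292.2]
tcp_rot: [3.141, -0.0, 2.749]
ft_force: [0.1, 0.9, -0.5]
opening: 0.998
grip_force: 0.0
```

Request:
send_rows --series "-0.64 -0.66 0 0 0 0; -0.64 -0.66 0 0 0 0; -0.3 -0.3 0 0 0 0; 0 0 0 0 0 0"

```text
t: 1.85
eef_pos: [490.4, -2.3, 291.8]
tcp_rot: [-3.142, -0.001, 2.747]
ft_force: [0.2, -0.8, 0.8]
opening: 1.0
grip_force: 0.0
```

Request:
send_rows --series "-0.59 -0.63 0 0 0 0; 0 0 0.5 0 0 0; 0 0 0 0 0 0"

```text
t: 2.22
eef_pos: [507.4, -48.6, 260.8]
tcp_rot: [-3.141, -0.004, 2.75]
ft_force: [-1.0, -0.3, -0.3]
opening: 1.0
grip_force: 0.0
```

Run:
```python
from cell import env
from h import *
s=env.state(); d=s["eef_pos"][:2]-[528.8,-12.1]; print(s["eef_pos"],"caddy x,y",d@[.9239,-.3827],d@[.3827,.9239])
a=[]
for n in("side","top"):
    c=env.read_camera(n); a.append(cv2.resize(c["color"][150:330,180:420][:, :] if n=="side" else c["color"][140:320,200:440],(400,300)))
cv2.imwrite("pics/a.png",np.vstack(a)[...,::-1])
```

```text
[507.40645771 -48.55245516 260.83346448] caddy x,y -5.815139132699153 -41.86573195970457
```

View pics/a.png

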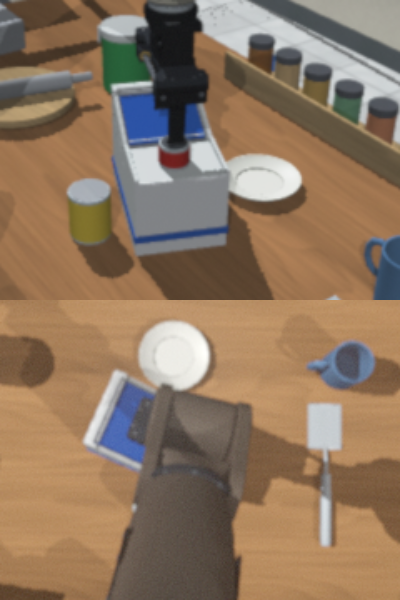

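The side view shows the rear finger in line with the tin and still above it. In the top view the arm hides the tin. I'll check the finger's gap to the tin from the side depth map before going lower.

Request:
send_rows --series "-0.03 -0.03 0.15 0 0 0; 0 0 0 0 0 0"

```text
t: 2.58
eef_pos: [509.3, -51.5, 253.1]
tcp_rot: [3.142, -0.0, 2.75]
ft_force: [-0.6, 0.4, 0.1]
opening: 0.996
grip_force: 0.0
```

Run:
```python
from cell import env
from h import *
s=env.state(); T=lambda p:np.stack([(p[...,:2]-[528.8,-12.1])@[.9239,-.3827],(p[...,:2]-[528.8,-12.1])@[.3827,.9239],p[...,2]],-1)
print("tcp caddy",T(s["eef_pos"]))
c=env.read_camera("side"); Q=T(cloud(c)); hsv=cv2.cvtColor(c["color"],cv2.COLOR_RGB2HSV)
red=((hsv[...,0]<8)|(hsv[...,0]>172))&(hsv[...,1]>120)&(Q[...,2]>132)&(abs(Q[...,0])<60)&(abs(Q[...,1])<115)
print("tin red",red.sum(),np.percentile(Q[red],[5,50,95],axis=0).round(1))
b=(abs(Q[...,0])<60)&(Q[...,1]<-50)&(Q[...,1]>-130)&(Q[...,2]>175)&(Q[...,2]<235)&(c["z_map"]>0)
for z0 in range(170,235,10):
    m=b&(abs(Q[...,2]-z0)<5)
    if m.sum()>3: print(z0,m.sum(),np.percentile(Q[m],[5,50,95],axis=0).round(1).tolist())
```

```text
tcp caddy [ -2.99664092 -43.85135668 253.14081515]
tin red 132 [[-23.  -89.1 137.2]
 [ -7.2 -84.3 147.2]
 [ 12.1 -70.4 157.3]]
180 29 [[-12.2, -98.7, 177.1], [-3.0, -96.7, 180.6], [6.8, -93.6, 184.7]]
190 29 [[-13.0, -102.1, 186.1], [-3.1, -98.9, 190.9], [8.2, -95.9, 194.7]]
200 33 [[-13.5, -102.1, 195.6], [-4.2, -100.0, 200.0], [7.9, -97.7, 204.4]]
210 36 [[-13.7, -104.1, 205.5], [-3.3, -101.6, 210.4], [7.4, -99.3, 214.6]]
220 33 [[-14.2, -104.9, 215.5], [-4.4, -102.0, 220.2], [7.0, -100.1, 224.6]]
230 37 [[-14.0, -105.7, 226.0], [-2.9, -103.2, 229.6], [7.2, -100.0, 234.5]]
```

The finger back is at y ≈ −97 at the tip, so its inner face is near −91. The tin's near side is at about −88. I'll back off 2 mm and then descend.

Request:
send_rows --series "0 -0.035 0 0 0 0; 0 0 0.2 0 0 0; 0 0 0.2 0 0 0; 0 0 0.21 0 0 0; 0 0 0 0 0 0"

```text
t: 3.25
eef_pos: [508.2, -53.6, 215.4]
tcp_rot: [-3.141, -0.002, 2.749]
ft_force: [0.8, 0.1, 0.6]
opening: 1.001
grip_force: 0.0
```

Request:
send_rows --series "0 0.1 0 0 0 0; 0 0.1 0 0 0 0; 0 0.1 0 0 0 0; 0 0.1 0 0 0 0; 0 0 0 0 0 0"

```text
t: 3.88
eef_pos: [517.9, -31.0, 216.8]
tcp_rot: [3.141, 0.001, 2.75]
ft_force: [0.6, -0.2, 2.2]
opening: 1.0
grip_force: 0.9
```

Run:
```python
from cell import env
from h import *
c=env.read_camera("side"); cv2.imwrite("pics/b.png",cv2.resize(c["color"][180:320,220:360],(560,560))[...,::-1])
```

```text
(no output)
```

View pics/b.png

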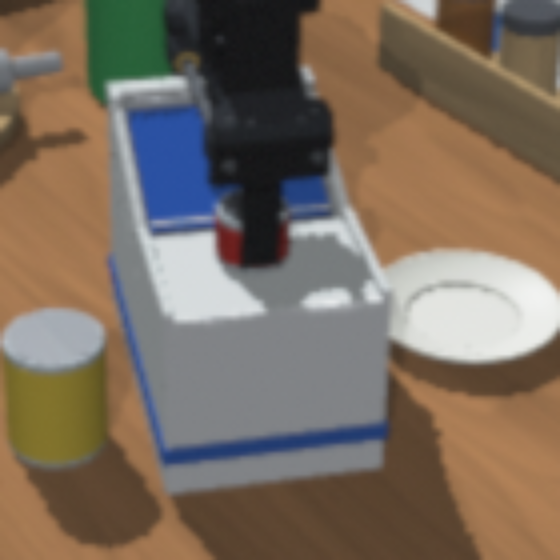

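The tin is centred in front of the rear finger and clear of the side rims, and the front finger is starting on the flap.

Request:
send_rows --series "0 0.1 0.02 0 0 0; 0 0.1 0.02 0 0 0; 0 0.1 0.02 0 0 0; 0 0.1 0.02 0 0 0; 0 0 0 0 0 0"

```text
t: 4.55
eef_pos: [527.0, -8.9, 211.7]
tcp_rot: [3.141, -0.0, 2.75]
ft_force: [-1.7, -0.8, 3.2]
opening: 1.002
grip_force: 1.5
```

Request:
send_rows --series "0 0.1 0 0 0 0; 0 0.1 0 0 0 0; 0 0.1 0 0 0 0; 0 0.05 0 0 0 0; 0 0 0 0 0 0"

```text
t: 5.18
eef_pos: [534.8, 10.2, 211.7]
tcp_rot: [-3.141, -0.0, 2.75]
ft_force: [-2.5, -5.2, 2.1]
opening: 0.999
grip_force: 2.7
```

Run:
```python
from cell import env
from h import *
c=env.read_camera("side"); cv2.imwrite("pics/c.png",cv2.resize(c["color"][180:320,220:360],(560,560))[...,::-1])
```

```text
(no output)
```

View pics/c.png

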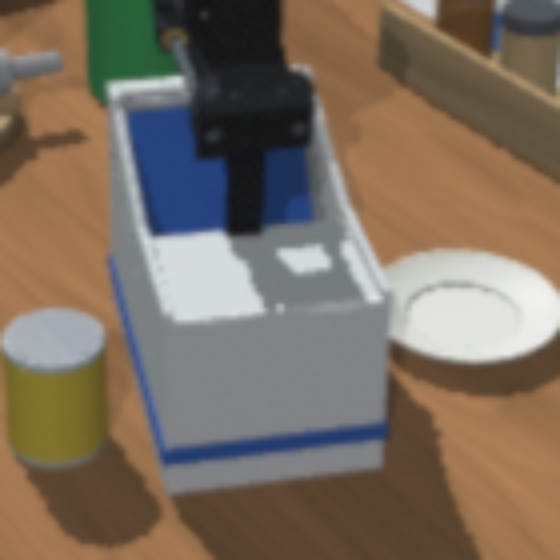

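The tin is no longer on the ledge and has dropped through the mouth, with the front finger still holding the flap open. I'll back off so the flap closes, then lift clear.

Request:
send_rows --series "0 0 0 0 0 0; 0 -0.2 0 0 0 0; 0 -0.2 0 0 0 0; 0 -0.2 -0.1 0 0 0; 0 -0.2 -0.1 0 0 0"

```text
t: 5.85
eef_pos: [516.2, -35.2, 224.2]
tcp_rot: [3.141, -0.0, 2.749]
ft_force: [-0.1, -0.7, 0.3]
opening: 0.995
grip_force: 0.0
```

Request:
send_rows --series "0 -0.1 -0.4 0 0 0; 0 0 -0.8 0 0 0; 0 0 -0.8 0 0 0; 0.6 0.6 0 0 0 0; 0.7 0.7 0 0 0 0"

```text
t: 6.48
eef_pos: [471.3, 62.1, 344.4]
tcp_rot: [3.141, 0.001, 2.747]
ft_force: [0.5, 1.6, 0.3]
opening: 1.001
grip_force: 0.0
```

Request:
send_rows --series "0.7 0.7 0 0 0 0; 0.7 0.7 0 0 0 0; 0.7 0.7 0 0 0 0; 0.4 0.4 0 0 0 0; 0 0 0 0 0 0"

```text
t: 7.1
eef_pos: [389.8, 259.0, 344.0]
tcp_rot: [3.142, -0.0, 2.752]
ft_force: [0.4, 0.8, 0.2]
opening: 0.999
grip_force: 0.0
```

Run:
```python
from cell import env
from h import *
a=[]
for n,y,x in(("side",170,190),("top",140,200)):
    c=env.read_camera(n); a.append(cv2.resize(c["color"][y:y+165,x:x+220],(400,300)))
    P=cloud(c); hsv=cv2.cvtColor(c["color"],cv2.COLOR_RGB2HSV)
    m,ce=big((abs(P[...,0]-530)<110)&(abs(P[...,1]-10)<110)&(hsv[...,0]>105)&(hsv[...,0]<130)&(hsv[...,1]>120)&(P[...,2]>60))
    q=P[m]; A=np.c_[q[:,:2],np.ones(len(q))]; g=np.linalg.lstsq(A,q[:,2],rcond=None)[0]; print(n,"tilt",np.degrees(np.arctan(np.hypot(*g[:2]))),np.percentile(q[:,2],[2,98]))
cv2.imwrite("pics/d.png",np.vstack(a)[...,::-1]); print(env.state()["t"],env.state()["ft_force"])
```

```text
side tilt 16.652787190802517 [134.30599096 164.8382182 ]
top tilt 19.707421021182444 [134.82911111 165.38435226]
7.2 [-0.15147215 -0.24341174 -0.18635888]
```

View pics/d.png

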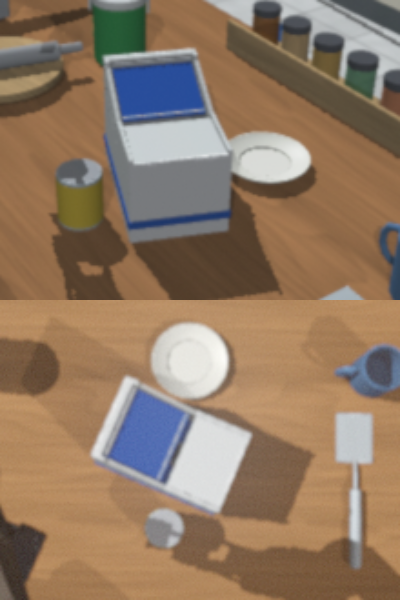

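The ledge is empty, the flap is shut (tilt 19.7°, as at the start), the nearby objects haven't moved, and the arm is clear. I'll let the tin settle briefly and hand in.

Request:
send_rows --series "0 0 0 0 0 0; 0 0 0 0 0 0; 0 0 0 0 0 0; 0 0 0 0 0 0; 0 0 0 0 0 0"

```text
t: 7.82
eef_pos: [390.7, 257.9, 343.8]
tcp_rot: [3.141, -0.0, 2.749]
ft_force: [-0.1, 0.5, -0.7]
opening: 1.004
grip_force: 0.0
```

```bash
python3 -c "
from cell import env
print(env.job_done())"
```

```text
the job is handed in; nothing more can be done
None
```

I pushed the tin off the ledge into the caddy while a finger held the flap open, the flap then sprang shut, and I handed the job in at about 8 s; no verdict came back, and with the flap shut the cameras can't show the tin inside.

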